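Show the fallen fixation target to the camera in the mirror

TASK

On the eye-test table, stand the fallen orange-headed target upright on its square foot between the two white lines of its lane, about midway between its blue and green neighbours, and let go of it. Then turn the mirror by the blue grip on top of it until the little black camera sees the orange head in the middle of the mirror (the red pointer under the mirror then points at the target). The mirror springs back when released, so finish while still holding it still at that angle; leave the two neighbours, the steel jar and the lens case undisturbed.

Things in the scene. Friction and masses are not known exactly. Their poses are not given: they have to be found in the camera images.
- target: Fallen target, 95 mm long, 0.1 kg: square steel foot 34 x 34 x 12 mm, white stem 20 mm thick, orange round head 34 mm in diameter (65 to 95 mm from the foot's underside). Heavy foot: rights itself if let go on the mat within 15 deg of upright. Origin: centre of the foot's underside; z axis to the head. Starts flat on the lane mat (axis 17 mm above it), across the lane, head towards -y.
- target_head (a point): The centre of the orange head of the target, 80 mm from the underside of its foot.
- lane: Fixed grey mat 360 x 200 mm, 3 mm thick, lying on the table; origin at the centre of its underside, so its top is at z = 3 mm. x runs along the lane. Two white lines on it, 60 mm apart and parallel to x, bound the lane, whose middle is y = 0; the fallen target's place is x = 0.
- near_post: Standing neighbour of the same shape and size as the target but with a blue head, in the lane about 110 mm from the mat's centre towards -x. Origin at the centre of the underside of its foot. Not to be disturbed.
- far_post: Standing neighbour of the same shape and size with a green head, in the lane about 110 mm from the mat's centre towards +x. Origin at the centre of the underside of its foot. Not to be disturbed.
- mirror_grip (a point): The centre of the blue grip bar on top of the mirror, on the mirror's upright turning axis; 128 mm above the table. The bar is 14 mm thick (along x), 50 mm long (along y) and 32 mm high (z from 112 to 144 mm above the table). x axis: straight out of the mirror's face. Take it from above by its two long faces.
- mirror (a joint): Turn of the mirror about its upright axis, rad: 0 at rest against its stop, up to 1.3, growing clockwise seen from above. A soft spring always pulls it back to 0 (0.03 Nm at rest, 0.08 Nm more per rad). Mirror face 60 mm wide, 50 mm high, centred 78 mm above the table, in a black frame 66 x 56 x 8 mm; the turning axis lies in the face.
- sight_line (a point): Point on the mirror's turning axis, 78 mm above the table. Its x axis is the camera's line of sight after the mirror; it turns twice as far as the mirror, in the same direction. The camera sees the orange head in the middle of the mirror when this x axis points at it (in plan view). The red pointer under the mirror (60 mm long, 24 mm above the table) points the same way.
- camera_lens (a point): Front of the lens of the little black camera, 150 mm from the mirror's turning axis, 78 mm above the table. It looks straight at that axis. Fixed on the same grey base as the mirror (290 x 110 x 12 mm, from 60 mm behind the axis to 230 mm towards the camera). Camera body 50 x 50 x 46 mm, top at 101 mm.
- jar: Lidded steel jar with a blue band, 68 mm in diameter, 84 mm high; origin at the centre of its underside. Not to be disturbed.
- lens_case: Flat black lens case 60 x 100 mm, 22 mm high; origin at the centre of its underside. Not to be disturbed.
There are look-alikes about, which are no part of the job. Leave any yellow look-alike of the target alone.

How it is judged:
By the outcome, as a careful person would: the job done as asked, in the order asked, and still so for the second after the job is handed in, while the arm keeps its last pose, push and grip.
It also fails if it takes over 45 s, if anything falls off the work surface, if the arm or the gripper's body presses on something with over 40 N, if the wrist force passes 120 N, or if a joint passes its speed limit or range.

ROBOT

A 6-joint arm with a two-finger parallel gripper is mounted at the origin on the work surface. World frame = base frame: x ahead of the robot, y to its left, z up, the work surface at z = 0. Lengths are in mm, angles in rad, forces in N, time in s.
With the tool pointing down it reaches from about 375 to 825 mm from the base axis. Payload 5.5 kg.
Tool frame: the origin (TCP) lies on the centre line of the jaws, within the pads' length; the fingertips stand 11 mm ahead of it and the grasp point (between the pads) lies 8 mm behind it; z points along the fingers, x is the direction in which the jaws open and shut, and the axes are right-handed (so a half turn about z gives the same grasp; the last joint's range is limited). The gripper opens to 85 mm and grips with 20 to 120 N. Pads are 22 mm wide; open, the fingers measure 114 mm over their backs; the gripper's body (76 mm by 85 mm) begins 54 mm behind the grasp point. The pads swing forward as they close: fully open they stand 13 mm farther back than shut.
Start: joints at [1.155, 0.314, -0.047, 1.21, 0, 1.571], TCP at [242.349, 548.873, 242.299] pointing down, gripper open.
Joint ranges: [-2.67, 2.67], [-0.69, 1.73], [-1.03, 1.25], [-2.08, 2.16], [-1.42, 1.45], [-3.14, 3.14]. Speed limits (rad/s): [2.39, 2.39, 3.01, 3.14, 3.14, 3.14].

INTERFACE

Orientations are given as [roll, pitch, yaw] about the fixed x, y, z axes, in that order (R = Rz(yaw) Ry(pitch) Rx(roll)).
In Python, from workcell import bot gives the robot as it stands.
- The arm moves only by the tool send_rows, never from a script. Its argument "series" is a list of rows, each a list of 3 entries, a list of its own where there are three numbers: the turn, a rotation vector about the tool's x, y, z in degrees, then the shift along the tool's x, y, z in mm, then the opening, from 0 (shut) to 1 (fully open). A call has exactly 8 rows; each row shifts and turns the commanded pose from where the row before left it, along the tool's axes as they then stand; what a row does not reach is not made up. A row lasts 1/12 s, in which the tool goes at most 41.7 mm and 7.16 degrees, less where a joint would pass 70% of its speed; a pose out of reach is approached as far as the arm can. A call is refused whole if a number of a shift passes 41.7 or a number of a turn 7.16, either way. A call with a gripper value outside its range is refused whole. The fingers move at their own pace and stop on an object; the grip force is fixed at half the most. Time passes only in rows, so rows that do not move let the fingers close, or fill a call up. It gives the time, the measured TCP pose, the force and the opening at its end, in the units of the state.
- bot.get_obs(): the state, without advancing time (a new reading comes with each control period).
- bot.get_image(name): name is "side" or "top"; returns (picture, depth): 400x640x3 uint8, blue, green, red; 400x640 float32, mm along the optical axis (not along the pixel's ray), 0 where there is no reading.
- bot.camera_params(name): a dict with "camera_matrix" (3x3 intrinsics, pixels), "xyz" and "attitude" of the camera in the world. Camera axes: x right, y down, z forward; pixel columns grow to the right and rows downward; lengths in mm; the calibration is good to about 2 mm. A picture is of the moment at which its call begins. camera_params takes no time and is no camera call.
- bot.close_job(): hands the job in, once; it reports no verdict.
Trained networks look in the newest picture that a camera, given by its name, has taken for a name from the list of things; names that differ only in an ending like _2 or _b are one class to them, and where a whole thing is asked for, a point or a joint stands for the part that bears it (a point fixed in the world has none). Each returns a list of dicts, best first, with "confidence" (0 to 1); they miss things now and then, are a little off and sometimes report something else, mostly with a low value. They report only what shows in the picture. A call takes as long as a camera call. They do not tell look-alikes from the thing itself.
- bot.regions_of(camera, target): "region" (400x640 bool, what is visible of it) and "uv" ([column, row] in pixels, amid what is visible of it).
The state is a dict: "t": time; "joint_pos": joint angles; "joint_velocities": joint speeds; "tau": joint torques, N m; "position": TCP position; "tool_rot": TCP orientation; "force": force on the tool from outside, world axes, zero at the start; "wrist_torque": the same for the moment, N m; "grip_width": finger opening in mm.
Only numpy, scipy, OpenCV 4.12 (cv2) and the standard library are available. Lean on these libraries where they do the work, as an engineer would, in place of code of your own. Each camera call takes 0.05 s, during which the arm holds its last target.

## Working session

There is one attempt and no reset: what is moved stays moved. The work goes in short steps, Python scripts to look and compute and a tool call to move; the robot and the scene stay as the last step left them, time stands still between calls to the robot, and variables do not carry over. Pictures are saved under pics/ and viewed, and the job is handed in when it is done.

Besides the shell and the picture viewer there is one more tool, called after "Call:" as name(argument=value, ...), one argument or row to a line, values as JSON. send_rows: Moves the arm, as the interface text tells. Its arguments: {"type":"object","properties":{"series":{"type":"array","items":{"type":"array"}}},"required":["series"]}

```bash
mkdir -p pics; ls; python3 - <<'E'
from workcell import bot
import cv2
o=bot.get_obs(); print(o)
import numpy as np
for n in("side","top"):
    p,d=bot.get_image(n); cv2.imwrite(f"pics/{n}0.png",p); np.save(f"pics/{n}0d.npy",d)
    print(n,bot.camera_params(n))
E
```

```text
pics
{'t': 0.0, 'joint_pos': array([ 1.15498257e+00,  3.14250075e-01, -4.80766361e-02,  1.21019256e+00,
       -1.16984959e-06,  1.57082371e+00]), 'joint_velocities': array([ 0.00018719,  0.0011038 ,  0.00110691, -0.00175193, -0.0002179 ,
        0.00104041]), 'tau': array([ 1.12714770e-03, -5.39585423e+01,  3.39752877e+01,  1.90806814e-02,
        3.24997961e-05,  8.25973700e-06]), 'position': array([242.13600538, 548.36298375, 241.4211974 ]), 'tool_rot': array([3.14159144e+00, 1.72294680e-03, 1.15495518e+00]), 'force': array([ 0.08101532,  0.29068907, -0.44683255]), 'wrist_torque': array([-0.03118651,  0.00967405,  0.01515397]), 'grip_width': 85.36270098458247}
side {'camera_matrix': array([[478.78364283,   0.        , 322.99645869],
       [  0.        , 478.78364283, 195.68966596],
       [  0.        ,   0.        ,   1.        ]]), 'xyz': array([ 195.19411639, -646.91791805,  942.0826733 ]), 'attitude': array([-2.41081549,  0.00648462, -0.52771337])}
top {'camera_matrix': array([[492.07467603,   0.        , 320.46118931],
       [  0.        , 492.07467603, 195.39831872],
       [  0.        ,   0.        ,   1.        ]]), 'xyz': array([ 408.7947532 ,   29.31341889, 1571.33921234]), 'attitude': array([-3.02376501, -0.00955682, -1.57465514])}
```

View pics/side0.png

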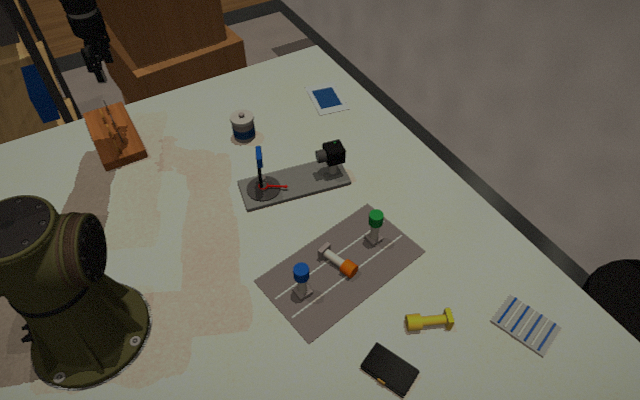

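View pics/top0.png

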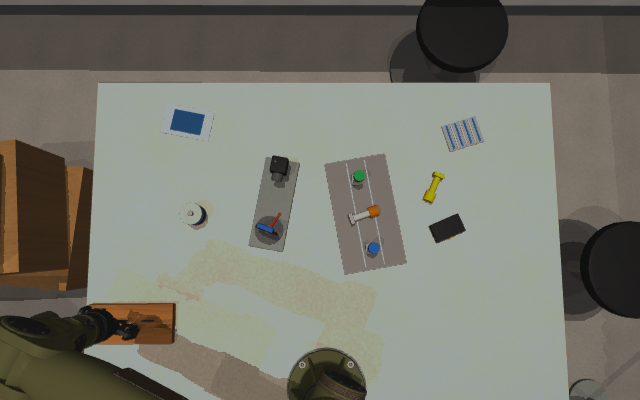

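The side view shows the blue post at about (302,275), the green at (376,222), the fallen target from (325,250) to (349,268), and the mirror at (261,170). In the top view the target runs from (352,218) to (374,212), and the mirror is at (268,230).

```bash
cat > h.py <<'E'
import numpy as np,cv2
from scipy.spatial.transform import Rotation as R
from workcell import bot
C={n:bot.camera_params(n) for n in("side","top")}
def rot(n): return R.from_euler('xyz',C[n]['attitude']).as_matrix()
def ray(n,uv):
    K=C[n]['camera_matrix']; d=np.linalg.inv(K)@np.array([uv[0],uv[1],1.0]); return rot(n)@d
def onz(n,uv,z):
    d=ray(n,uv); o=C[n]['xyz']; return o+d*(z-o[2])/d[2]
def proj(n,p):
    K=C[n]['camera_matrix']; q=K@(rot(n).T@(np.asarray(p,float)-C[n]['xyz'])); return q[:2]/q[2]
def tri(uvs,uvt):
    a=[];b=[]
    for n,uv in(("side",uvs),("top",uvt)):
        d=ray(n,uv);d/=np.linalg.norm(d);P=np.eye(3)-np.outer(d,d);a.append(P);b.append(P@C[n]['xyz'])
    p=np.linalg.solve(sum(a),sum(b)); 
    return p,[np.linalg.norm(P@(p-C[n]['xyz'])) for P,n in zip(a,("side","top"))]
def deproj(n,d,mask):
    v,u=np.nonzero(mask&(d>0)); z=d[v,u]; K=C[n]['camera_matrix']
    P=np.linalg.inv(K)@np.vstack([u*z,v*z,z]); return (rot(n)@P).T+C[n]['xyz']
def crop(n,img,c,w,h,s,out):
    x,y=int(c[0]-w/2),int(c[1]-h/2); cv2.imwrite(out,cv2.resize(img[y:y+h,x:x+w],None,fx=s,fy=s,interpolation=cv2.INTER_CUBIC)); print(out,"origin",x,y,"scale",s)
E
python3 - <<'E'
from h import *
for n in("side","top"):
    img=cv2.imread(f"pics/{n}0.png"); d=np.load(f"pics/{n}0d.npy")
    crop(n,img,(330,270) if n=="side" else (330,210),190 if n=="side" else 190,140,4,f"pics/{n}0c.png")
    if n=="side": crop(n,img,(295,180),130,90,6,"pics/side0m.png")
    bot.get_image(n)
    for t in("target","target_head","near_post","far_post","lane","mirror","mirror_grip","camera_lens","jar","lens_case"):
        for r in bot.regions_of(n,t)[:2]:
            P=deproj(n,d,r['region'])
            print(n,t,round(r['confidence'],2),np.round(r['uv'],1),r['region'].sum(),np.round(np.median(P,0)) if len(P) else None,np.round(P.min(0)),np.round(P.max(0)))
E
```

```text
pics/side0c.png origin 235 200 scale 4
pics/side0m.png origin 230 135 scale 6
side target 0.75 [429.3 320. ] 647 [ 616. -346.   26.] [ 571. -378.   -3.] [ 682. -311.   38.]
side target 0.56 [341.2 262.7] 480 [ 531. -129.   29.] [ 502. -170.    2.] [560. -73.  42.]
side target_head 0.83 [336.7 257.2] 484 [ 531. -124.   29.] [ 503. -170.    2.] [560. -65.  42.]
side near_post 0.7 [302.8 279.3] 542 [ 425. -150.   74.] [ 410. -161.   -1.] [472. -78. 102.]
side far_post 0.74 [374.1 226.9] 454 [ 641. -107.   72.] [ 628. -120.    1.] [681. -74. 101.]
side lane 0.7 [335.  273.3] 9626 [ 517. -145.    3.] [ 347. -254.   -4.] [733.   2.  98.]
side mirror 0.72 [257.9 160.9] 190 [479. 160. 131.] [468. 149.  52.] [500. 202. 147.]
side mirror_grip 0.67 [259.  161.4] 242 [479. 162. 117.] [467. 149.  -3.] [544. 318. 147.]
side mirror_grip 0.51 [340.1 262.1] 504 [ 530. -125.   29.] [ 503. -170.    1.] [562. -71.  42.]
side camera_lens 0.74 [292.5 183.4] 4057 [572. 151.  13.] [417.  84.  -5.] [721. 358. 147.]
side camera_lens 0.23 [338.4 262. ] 550 [ 530. -122.   29.] [ 502. -170.   -1.] [563. -54.  42
[... 886 characters left out ...]
t 0.72 [355.7 178.2] 140 [ 639. -100.   93.] [ 627. -120.    3.] [658. -86. 107.]
top lane 0.65 [367.1 216.2] 6646 [ 534. -128.    2.] [ 351. -258.  -12.] [729.  -1. 104.]
top mirror 0.56 [275.9 201.9] 3043 [569. 161.  13.] [424.  85.  -6.] [716. 240. 153.]
top mirror 0.45 [264.7 225.4] 75 [483. 174. 143.] [470. 153. 102.] [495. 200. 153.]
top mirror_grip 0.5 [264.4 232.3] 107 [482. 174. 142.] [467. 148.  15.] [495. 207. 153.]
top camera_lens 0.89 [275.2 203.3] 3182 [567. 159.  13.] [417.  85.  -8.] [722. 240. 153.]
top jar 0.62 [190.7 212.5] 480 [530. 405.  72.] [500. 378.  -5.] [568. 445.  92.]
top lens_case 0.77 [450.9 226.9] 628 [ 488. -385.   21.] [ 444. -440.   -0.] [ 532. -332.   31.]
```

```bash
ls pics
```

```text
side0.png
side0c.png
side0d.npy
side0m.png
top0.png
top0c.png
top0d.npy
```

View pics/side0c.png

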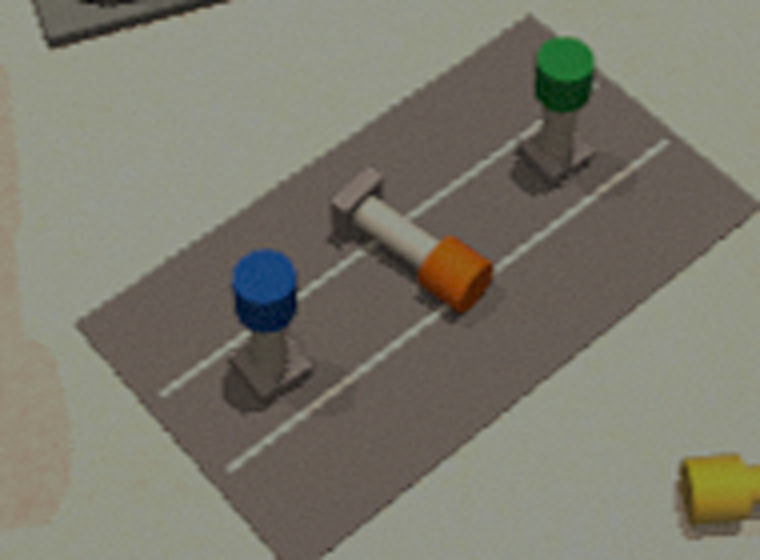

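View pics/top0c.png

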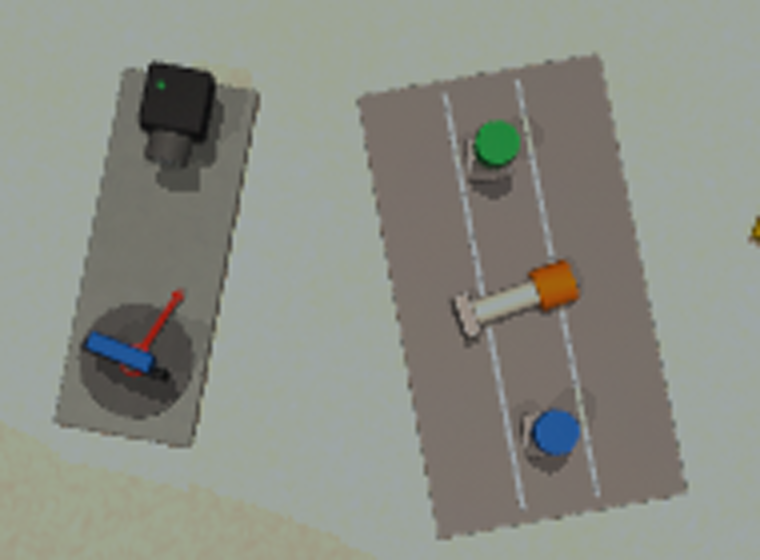

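View pics/side0m.png

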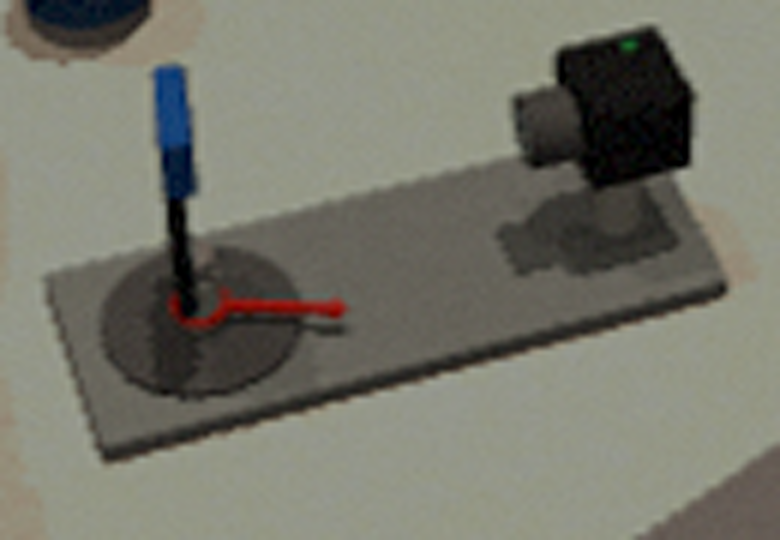

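The fallen target lies across the lane with its foot end past the left (+y) line. The mirror's red pointer points toward the camera side. Next I fit the geometry from the colours.

```bash
cat > fit.py <<'E'
from h import *
def hsvmask(img,lo,hi):
    return cv2.inRange(cv2.cvtColor(img,cv2.COLOR_BGR2HSV),lo,hi)>0
COL=dict(orange=((5,150,80),(18,255,255)),blue=((100,130,60),(125,255,255)),green=((50,120,50),(80,255,255)),red=((0,150,80),(4,255,255)))
E
python3 - <<'E'
from fit import *
for n in("side","top"):
    img=cv2.imread(f"pics/{n}0.png"); d=np.load(f"pics/{n}0d.npy")
    for c,(lo,hi) in COL.items():
        m=hsvmask(img,lo,hi); 
        nl,lab,st,ce=cv2.connectedComponentsWithStats(m.astype(np.uint8))
        for i in range(1,nl):
            if st[i,4]>12:
                P=deproj(n,d,lab==i)
                if len(P)==0: continue
                print(n,c,st[i,4],np.round(ce[i],1),"med",np.round(np.median(P,0),1),"p2",np.round(np.percentile(P,3,axis=0)),"p98",np.round(np.percentile(P,97,axis=0)))
    # mat: colour / white lines
    hsv=cv2.cvtColor(img,cv2.COLOR_BGR2HSV)
# lines & corners by hand from crops
S=lambda x,y:(235+(x-1.5)/4,200+(y-1.5)/4); T=lambda x,y:(235+(x-1.5)/4,140+(y-1.5)/4)
pts={'farL':((530,14),(359,98)),'farR':((760,205),(601,55)),'nearL':((79,325),(438,538)),
 'nearR':(None,(686,490)),'l1near':((162,394),(523,507)),'l1far':((541,124),(446,94)),'l2near':((230,468),(598,496)),'l2far':((668,142),(518,81))}
for k,(s,t) in pts.items():
    a=onz("side",S(*s),3) if s else None; b=onz("top",T(*t),3)
    print(k,None if a is None else np.round(a,1),np.round(b,1), None if s is None else np.round(tri(S(*s),T(*t))[0],1))
T2=lambda x,y:T(x,y); S2=lambda x,y:(230+(x-2.5)/6,135+(y-2.5)/6)
for k,s,t,z in [('baseNL',(50,275),(55,424),12),('baseNR',(106,452),(193,446),12),('baseFR',(725,288),(259,93),12),('ptrtip',(341,309),(180,295),24)]:
    a,b=onz("side",S2(*s),z),onz("top",T(*t),z); print(k,np.round(a,1),np.round(b,1),np.round(tri(S2(*s),T(*t))[0],1))
E
```

```text
side orange 82 [58.  10.7] med [ 196.9 2401.8 -391.8] p2 [ 173. 2387. -452.] p98 [ 218. 2426. -330.]
side orange 36 [237.3   3.5] med [1282.3 2401.6 -617.2] p2 [1235. 2387. -655.] p98 [1321. 2422. -592.]
side orange 16 [249.2   2.9] med [1367.9 2412.  -644.6] p2 [1344. 2382. -661.] p98 [1394. 2426. -618.]
side orange 15 [47.4  6.1] med [ 151.7 2404.1 -351.6] p2 [ 147. 2389. -377.] p98 [ 162. 2417. -329.]
side orange 14 [41.9  9.4] med [ 117.3 2406.4 -364.6] p2 [ 106. 2394. -382.] p98 [ 135. 2415. -348.]
side orange 26 [36.3 11.5] med [  88.3 2402.8 -369.2] p2 [  73. 2382. -385.] p98 [ 105. 2424. -351.]
side orange 42 [50.1 21. ] med [ 131.  2404.3 -435.7] p2 [  97. 2386. -471.] p98 [ 160. 2428. -415.]
side orange 17 [39.9 19.8] med [  86.1 2403.7 -417.1] p2 [  71. 2390. -432.] p98 [ 104. 2416. -400.]
side orange 38 [63.7 29.3] med [ 183.4 2402.  -506.4] p2 [ 151. 2383. -529.] p98 [ 214. 2426. -467.]
side orange 883 [169.   53.4] med [ 470.4 1069.6  -85.1] p2 [ 339. 1026.  -90.] p98 [ 785. 1370.  -80.]
side orange 21 [48.7 35.5] med [  90.8 2403.  -515.2] p2 [  79. 2390. -536.] p98 [ 
[... 3318 characters left out ...]
6.1    3. ] [ 730.  -195.2    8.8]
nearL [348.4 -62.    3. ] [344.4 -60.    3. ] [346.5 -60.7   2. ]
nearR None [ 381.1 -256.6    3. ] None
l1near [ 369.4 -125.6    3. ] [ 368.3 -127.4    3. ] [ 368.6 -127.2    5.9]
l1far [655.2 -75.7   3. ] [699.3 -69.9   3. ] [687.3 -63.9 -25.2]
l2near [ 381.  -184.4    3. ] [ 376.6 -186.8    3. ] [ 378.3 -186.6    8.6]
l2far [ 714.3 -126.7    3. ] [ 709.9 -128.3    3. ] [ 710.4 -128.6    7.5]
baseNL [440.5 240.4  12. ] [434.7 241.3  12. ] [437.5 240.3  13.1]
baseNR [419.3 132.4  12. ] [417.1 132.7  12. ] [418.1 132.3  12.5]
baseFR [696.6  79.7  12. ] [698.8  81.1  12. ] [698.6  81.5   9.5]
ptrtip [538.8 145.1  24. ] [535.2 142.7  24. ] [536.1 142.   28.1]
```

```bash
python3 - <<'E'
from fit import *
T=lambda x,y:(235+(x-1.5)/4,140+(y-1.5)/4);S=lambda x,y:(235+(x-1.5)/4,200+(y-1.5)/4);S2=lambda x,y:(230+(x-2.5)/6,135+(y-2.5)/6)
for n in("side","top"):
    img=cv2.imread(f"pics/{n}0.png"); d=np.load(f"pics/{n}0d.npy")
    m=hsvmask(img,*COL['blue']); w=np.zeros_like(m)
    if n=="side": w[140:170,250:270]=1
    else: w[220:240,250:280]=1
    P=deproj(n,d,m&w)
    P=P[P[:,2]>137]
    r=cv2.minAreaRect(P[:,:2].astype(np.float32)); print(n,"grip",r, P[:,2].mean())
    u,s,v=np.linalg.svd(P[:,:2]-P[:,:2].mean(0)); print(P.mean(0),np.degrees(np.arctan2(v[0,1],v[0,0])))
    P=deproj(n,d,bot.regions_of(n,"target")[0]['region']) if 0 else None
    # target silhouette above mat
    v_,u_=np.indices(d.shape); 
    w=np.zeros(d.shape,bool)
    if n=="side": w[240:282,310:362]=1
    else: w[200:228,345:384]=1
    K=np.zeros(d.shape,bool)
    full=deproj(n,d,w); P=full[(full[:,2]>22)&(full[:,0]>495)]
    r=cv2.minAreaRect(P[:,:2].astype(np.float32)); print(n,"target",r)
    u,s,v=np.linalg.svd(P[:,:2]-P[:,:2].mean(0)); print(P.mean(0),np.degrees(np.arctan2(v[0,1],v[0,0])), P[:,2].max())
    print('high pts near posts', [np.round(np.median(q,0),1) for q in [P]])
# grip top corners by triangulation
print(tri(S2(170,68),T(88,338)),tri(S2(180,145),T(155,360)))
E
```

```text
side grip ((486.6188659667969, 178.14364624023438), (49.607948303222656, 11.044384002685547), 68.51028442382812) 143.12859149454158
[486.1636282  176.87574378 143.12859149] -112.36733923134013
side target ((532.6793212890625, -119.39064025878906), (35.07740020751953, 97.32292175292969), 18.195764541625977)
[ 531.21510743 -122.42965529   31.01815812] -71.92654411535361 41.96183981292131
high pts near posts [array([ 531.3, -124. ,   30.9])]
top grip ((484.9996337890625, 178.61216735839844), (48.32044219970703, 13.37889289855957), 68.18692779541016) 143.3986306350105
[484.89996392 178.26210003 143.39863064] 68.0575802900848
top target ((531.49169921875, -121.58432006835938), (33.47317886352539, 95.44082641601562), 19.47210121154785)
[ 532.08550463 -123.83700964   30.96011916] -70.56873457654018 45.15470545859807
high pts near posts [array([ 531.9, -128.8,   30.7])]
(array([495.35611266, 200.21192453, 142.42680669]), [np.float64(0.905809644486091), np.float64(0.9058096444861544)]) (array([478.31577978, 151.37658145, 147.22981043]), [np.float64(0.1598450168582156), np.float64(0.15984501685827335)])
```

```bash
cat > plan.py <<'E'
from h import *
def tool(xang,tilt):
    """jaw x at xang deg; tilt deg: z = -cos*Z + sin*side, side = dir (xang-90deg)"""
    a=np.radians(xang);t=np.radians(tilt)
    x=np.array([np.cos(a),np.sin(a),0]);s=np.array([np.sin(a),-np.cos(a),0])
    z=-np.cos(t)*np.array([0,0,1])+np.sin(t)*s
    return np.column_stack([x,np.cross(z,x),z])
def plan(wps,show=True):
    o=bot.get_obs();p=o['position'];M=R.from_euler('xyz',o['tool_rot']).as_matrix()
    print("t",round(o['t'],2),"from",np.round(p,1),"f",np.round(o['force'],1),"grip",round(o['grip_width'],1))
    for P,Rt,n in wps:
        P=np.array(P,float)
        rv=R.from_matrix(M.T@Rt).as_rotvec(); 
        for i in range(n):
            Mi=M@R.from_rotvec(rv*i/n).as_matrix()
            print([list(np.round(np.degrees(rv/n),2)),list(np.round(Mi.T@((P-p)/n),1))])
        p,M=P,Rt
        print('--')
E
python3 - <<'E'
from plan import *
plan([([545,-160,250],tool(19,-40),24)])
E
```

```text
t 1.2 from [242.3 548.9 242.3] f [-0.3  0.6  0.4] grip 85.1
[[np.float64(1.57), np.float64(0.69), np.float64(1.88)], [np.float64(-21.9), np.float64(23.5), np.float64(-0.3)]]
[[np.float64(1.57), np.float64(0.69), np.float64(1.88)], [np.float64(-21.1), np.float64(24.2), np.float64(-1.2)]]
[[np.float64(1.57), np.float64(0.69), np.float64(1.88)], [np.float64(-20.3), np.float64(24.8), np.float64(-2.1)]]
[[np.float64(1.57), np.float64(0.69), np.float64(1.88)], [np.float64(-19.5), np.float64(25.4), np.float64(-3.1)]]
[[np.float64(1.57), np.float64(0.69), np.float64(1.88)], [np.float64(-18.6), np.float64(25.9), np.float64(-4.0)]]
[[np.float64(1.57), np.float64(0.69), np.float64(1.88)], [np.float64(-17.7), np.float64(26.4), np.float64(-4.9)]]
[[np.float64(1.57), np.float64(0.69), np.float64(1.88)], [np.float64(-16.7), np.float64(26.8), np.float64(-5.9)]]
[[np.float64(1.57), np.float64(0.69), np.float64(1.88)], [np.float64(-15.8), np.float64(27.1), np.float64(-6.8)]]
[[np.float64(1.57), np.float64(0.69), np.float64(1.88)], [np.float64(-14.8), np.float64(27.4), np.float64(-7.7)]]
[[np.float64(1
[... 998 characters left out ...]
loat64(-15.7)]]
[[np.float64(1.57), np.float64(0.69), np.float64(1.88)], [np.float64(-4.2), np.float64(27.2), np.float64(-16.5)]]
[[np.float64(1.57), np.float64(0.69), np.float64(1.88)], [np.float64(-3.1), np.float64(26.9), np.float64(-17.3)]]
[[np.float64(1.57), np.float64(0.69), np.float64(1.88)], [np.float64(-2.0), np.float64(26.5), np.float64(-18.1)]]
[[np.float64(1.57), np.float64(0.69), np.float64(1.88)], [np.float64(-0.9), np.float64(26.0), np.float64(-18.8)]]
[[np.float64(1.57), np.float64(0.69), np.float64(1.88)], [np.float64(0.2), np.float64(25.5), np.float64(-19.5)]]
[[np.float64(1.57), np.float64(0.69), np.float64(1.88)], [np.float64(1.3), np.float64(25.0), np.float64(-20.2)]]
--
```

Call:
send_rows(
  series=[
    [[1.6, 0.7, 1.9], [-22, 23.5, 0], 1],
    [[1.6, 0.7, 1.9], [-21, 24, -1], 1],
    [[1.6, 0.7, 1.9], [-20.5, 25, -2], 1],
    [[1.6, 0.7, 1.9], [-19.5, 25.5, -3], 1],
    [[1.6, 0.7, 1.9], [-18.5, 26, -4], 1],
    [[1.6, 0.7, 1.9], [-17.5, 26.5, -5], 1],
    [[1.6, 0.7, 1.9], [-16.5, 27, -6], 1],
    [[1.6, 0.7, 1.9], [-16, 27, -7], 1],
  ],
)

```text
t: 1.87
position: [343.9, 310.9, 244.3]
tool_rot: [-2.907, -0.068, 0.879]
force: [1.4, 0.2, 0.4]
grip_width: 85.3
```

Call:
send_rows(
  series=[
    [[1.6, 0.7, 1.9], [-15, 27.5, -7.5], 1],
    [[1.6, 0.7, 1.9], [-14, 27.5, -8.5], 1],
    [[1.6, 0.7, 1.9], [-12.5, 28, -9.5], 1],
    [[1.6, 0.7, 1.9], [-11.5, 28, -10.5], 1],
    [[1.6, 0.7, 1.9], [-10.5, 28, -11.5], 1],
    [[1.6, 0.7, 1.9], [-9.5, 28, -12.5], 1],
    [[1.6, 0.7, 1.9], [-8.5, 28, -13], 1],
    [[1.6, 0.7, 1.9], [-7.5, 28, -14], 1],
  ],
)

```text
t: 2.53
position: [444.1, 74.1, 244.8]
tool_rot: [-2.663, -0.066, 0.596]
force: [1.7, -0.1, -0.4]
grip_width: 85.6
```

```bash
sed -i 's/print(\[list(np.round(np.degrees(rv\/n),2)),list(np.round(Mi.T@((P-p)\/n),1))\])/print(np.round(np.degrees(rv\/n),1).tolist(),np.round(Mi.T@((P-p)\/n),1).tolist())/' plan.py; python3 - <<'E'
from plan import *
plan([([560,-190,200],tool(19,-40),8)])
E
```

```text
t 2.53 from [444.1  74.1 244.8] f [ 1.7 -0.1 -0.4] grip 85.6
[1.5, 0.7, 1.8] [-6.9, 33.8, -11.8]
[1.5, 0.7, 1.8] [-5.7, 33.7, -12.7]
[1.5, 0.7, 1.8] [-4.4, 33.5, -13.6]
[1.5, 0.7, 1.8] [-3.2, 33.3, -14.6]
[1.5, 0.7, 1.8] [-2.0, 33.0, -15.5]
[1.5, 0.7, 1.8] [-0.7, 32.6, -16.3]
[1.5, 0.7, 1.8] [0.5, 32.2, -17.2]
[1.5, 0.7, 1.8] [1.7, 31.7, -18.0]
--
```

Call:
send_rows(
  series=[
    [[1.5, 0.7, 1.8], [-7, 34, -12], 1],
    [[1.5, 0.7, 1.8], [-5.5, 33.5, -12.5], 1],
    [[1.5, 0.7, 1.8], [-4.5, 33.5, -13.5], 1],
    [[1.5, 0.7, 1.8], [-3, 33.5, -14.5], 1],
    [[1.5, 0.7, 1.8], [-2, 33, -15.5], 1],
    [[1.5, 0.7, 1.8], [-0.5, 32.5, -16.5], 1],
    [[1.5, 0.7, 1.8], [0.5, 32, -17], 1],
    [[1.5, 0.7, 1.8], [1.5, 31.5, -18], 1],
  ],
)

```text
t: 3.2
position: [560.7, -189.3, 199.6]
tool_rot: [-2.443, -0.007, 0.333]
force: [1.5, 0.2, 1.3]
grip_width: 85.3
```

```bash
python3 - <<'E'
from plan import *
h=np.array([542.6,-151.4,20.]); Rt=tool(19,-40); z=Rt[:,2]
pre=h-z*60; print(pre)
plan([(pre,Rt,8),(h-2*z,Rt,5)])
E
```

```text
[ 555.15627055 -187.86605751   65.96266659]
t 3.2 from [ 560.7 -189.3  199.6] f [1.5 0.2 1.3] grip 85.3
[-0.0, -0.0, 0.0] [-0.7, 10.4, 13.0]
[-0.0, -0.0, 0.0] [-0.7, 10.4, 13.0]
[-0.0, -0.0, 0.0] [-0.7, 10.4, 13.0]
[-0.0, -0.0, 0.0] [-0.7, 10.4, 13.0]
[-0.0, -0.0, 0.0] [-0.7, 10.4, 13.0]
[-0.0, -0.0, 0.0] [-0.6, 10.4, 13.0]
[-0.0, -0.0, 0.0] [-0.6, 10.4, 13.0]
[-0.0, -0.0, 0.0] [-0.6, 10.4, 13.1]
--
[0.0, 0.0, 0.0] [-0.0, -0.0, 11.6]
[0.0, 0.0, 0.0] [-0.0, -0.0, 11.6]
[0.0, 0.0, 0.0] [-0.0, -0.0, 11.6]
[0.0, 0.0, 0.0] [-0.0, -0.0, 11.6]
[0.0, 0.0, 0.0] [-0.0, -0.0, 11.6]
--
```

Call:
send_rows(
  series=[
    [[0, 0, 0], [-0.7, 10.4, 13], 1],
    [[0, 0, 0], [-0.7, 10.4, 13], 1],
    [[0, 0, 0], [-0.7, 10.4, 13], 1],
    [[0, 0, 0], [-0.7, 10.4, 13], 1],
    [[0, 0, 0], [-0.7, 10.4, 13], 1],
    [[0, 0, 0], [-0.6, 10.4, 13], 1],
    [[0, 0, 0], [-0.6, 10.4, 13], 1],
    [[0, 0, 0], [-0.6, 10.4, 13], 1],
  ],
)

```text
t: 3.87
position: [555.2, -186.1, 65.8]
tool_rot: [-2.444, -0.007, 0.335]
force: [0.3, -0.0, 0.7]
grip_width: 85.3
```

```bash
python3 - <<'E'
from plan import *
h=np.array([542.6,-151.4,20.]); Rt=tool(19,-40); z=Rt[:,2]
plan([(h-2*z,Rt,5)])
for n in("side","top"):
    p,d=bot.get_image(n); crop(n,p,(345,255) if n=="side" else (360,210),190,140,4,f"pics/{n}1.png")
E
```

```text
t 3.87 from [ 555.2 -186.1   65.8] f [ 0.3 -0.   0.7] grip 85.3
[0.0, -0.0, 0.1] [-0.2, 0.2, 11.4]
[0.0, -0.0, 0.1] [-0.2, 0.2, 11.4]
[0.0, -0.0, 0.1] [-0.1, 0.2, 11.4]
[0.0, -0.0, 0.1] [-0.1, 0.2, 11.4]
[0.0, -0.0, 0.1] [-0.1, 0.2, 11.4]
--
pics/side1.png origin 250 185 scale 4
pics/top1.png origin 265 140 scale 4
```

View pics/side1.png

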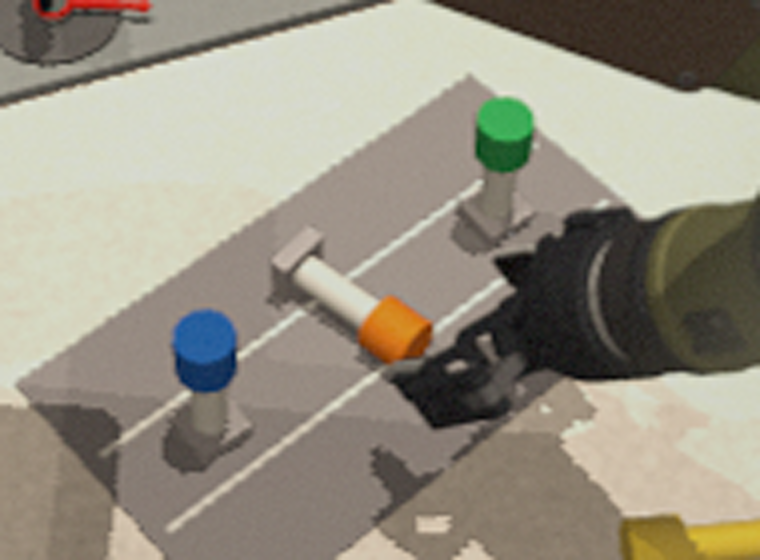

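View pics/top1.png

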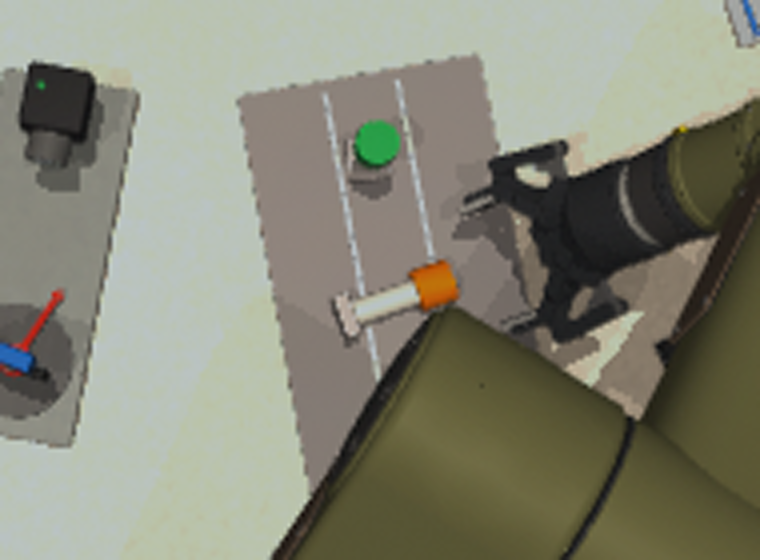

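The open jaws straddle the head and sit on the target's axis: the fingertips are at top-crop (470,203) and (515,322), and the head is at (436,284). I go in.

Call:
send_rows(
  series=[
    [[0, 0, 0], [-0.2, 0.2, 11.4], 1],
    [[0, 0, 0], [-0.2, 0.2, 11.4], 1],
    [[0, 0, 0], [-0.1, 0.2, 11.4], 1],
    [[0, 0, 0], [-0.1, 0.2, 11.4], 1],
    [[0, 0, 0], [-0.1, 0.2, 11.4], 1],
    [[0, 0, 0], [0, 0, 0], 1],
    [[0, 0, 0], [0, 0, 0], 0.8],
    [[0, 0, 0], [0, 0, 0], 0.6],
  ],
)

```text
t: 4.63
position: [543.7, -152.8, 23.5]
tool_rot: [-2.445, -0.008, 0.335]
force: [0.2, -0.4, 0.4]
grip_width: 64.3
```

Call:
send_rows(
  series=[
    [[0, 0, 0], [0, 0, 0], 0.5],
    [[0, 0, 0], [0, 0, 0], 0.4],
    [[0, 0, 0], [0, 0, 0], 0.2],
    [[0, 0, 0], [0, 0, 0], 0],
    [[0, 0, 0], [0, 0, 0], 0],
    [[0, 0, 0], [0, 0, 0], 0],
    [[0, 0, 0], [0, 0, 0], 0],
    [[0, 0, 0], [0, 0, 0], 0],
  ],
)

```text
t: 5.3
position: [543.7, -152.9, 23.3]
tool_rot: [-2.445, -0.009, 0.334]
force: [1.3, -2.4, 6.2]
grip_width: 32.0
```

```bash
cat > fin.py <<'E'
from plan import *
lane=np.array([538.5,-128.0]);a=np.radians(9.95);lx=np.array([np.cos(a),np.sin(a)]);ly=np.array([-np.sin(a),np.cos(a)])
place=lane+lx*(-1)+ly*1
Rf=tool(10,50); zt=3
def fp(up): return np.r_[place,83+up]-zt*Rf[:,2]
E
python3 - <<'E'
from fin import *
o=bot.get_obs();p=o['position']
plan([(p+[0,0,60],tool(19,-40),8),(fp(25),Rf,24)])
E
```

```text
t 5.3 from [ 543.7 -152.9   23.3] f [ 1.3 -2.4  6.2] grip 32.0
[0.0, -0.0, 0.1] [0.1, -4.8, -5.8]
[0.0, -0.0, 0.1] [0.1, -4.8, -5.8]
[0.0, -0.0, 0.1] [0.0, -4.8, -5.7]
[0.0, -0.0, 0.1] [0.0, -4.8, -5.7]
[0.0, -0.0, 0.1] [0.0, -4.8, -5.7]
[0.0, -0.0, 0.1] [0.0, -4.8, -5.7]
[0.0, -0.0, 0.1] [0.0, -4.8, -5.7]
[0.0, -0.0, 0.1] [0.0, -4.8, -5.7]
--
[-3.7, -0.0, 0.4] [0.1, -1.6, -0.1]
[-3.7, -0.0, 0.4] [0.1, -1.6, -0.2]
[-3.7, -0.0, 0.4] [0.1, -1.6, -0.3]
[-3.7, -0.0, 0.4] [0.1, -1.6, -0.4]
[-3.7, -0.0, 0.4] [0.1, -1.6, -0.5]
[-3.7, -0.0, 0.4] [0.1, -1.5, -0.6]
[-3.7, -0.0, 0.4] [0.0, -1.5, -0.7]
[-3.7, -0.0, 0.4] [0.0, -1.4, -0.8]
[-3.7, -0.0, 0.4] [0.0, -1.4, -0.9]
[-3.7, -0.0, 0.4] [0.0, -1.3, -1.0]
[-3.7, -0.0, 0.4] [0.0, -1.2, -1.1]
[-3.7, -0.0, 0.4] [-0.0, -1.2, -1.1]
[-3.7, -0.0, 0.4] [-0.0, -1.1, -1.2]
[-3.7, -0.0, 0.4] [-0.0, -1.0, -1.3]
[-3.7, -0.0, 0.4] [-0.0, -0.9, -1.3]
[-3.7, -0.0, 0.4] [-0.0, -0.8, -1.4]
[-3.7, -0.0, 0.4] [-0.0, -0.7, -1.5]
[-3.7, -0.0, 0.4] [-0.1, -0.7, -1.5]
[-3.7, -0.0, 0.4] [-0.1, -0.6, -1.5]
[-3.7, -0.0, 0.4] [-0.1, -0.4, -1.6]
[-3.7, -0.0, 0.4] [-0.1, -0.3, -1.6]
[-3.7, -0.0, 0.4] [-0.1, -0.2, -1.6]
[-3.7, -0.0, 0.4] [-0.1, -0.1, -1.6]
[-3.7, -0.0, 0.4] [-0.1, -0.0, -1.6]
--
```

Call:
send_rows(
  series=[
    [[0, 0, 0], [0, -4.8, -5.8], 0],
    [[0, 0, 0], [0, -4.8, -5.8], 0],
    [[0, 0, 0], [0, -4.8, -5.8], 0],
    [[0, 0, 0], [0, -4.8, -5.8], 0],
    [[0, 0, 0], [0, -4.8, -5.8], 0],
    [[0, 0, 0], [0, -4.8, -5.8], 0],
    [[0, 0, 0], [0, -4.8, -5.8], 0],
    [[0, 0, 0], [0, -4.8, -5.8], 0],
  ],
)

```text
t: 5.97
position: [542.7, -152.8, 83.6]
tool_rot: [-2.444, -0.007, 0.335]
force: [0.2, 0.7, -0.1]
grip_width: 32.4
```

Call:
send_rows(
  series=[
    [[-3.7, 0, 0.4], [0, -1.6, -0.1], 0],
    [[-3.7, 0, 0.4], [0, -1.6, -0.2], 0],
    [[-3.7, 0, 0.4], [0, -1.6, -0.3], 0],
    [[-3.7, 0, 0.4], [0, -1.6, -0.4], 0],
    [[-3.7, 0, 0.4], [0, -1.6, -0.5], 0],
    [[-3.7, 0, 0.4], [0, -1.6, -0.6], 0],
    [[-3.7, 0, 0.4], [0, -1.5, -0.7], 0],
    [[-3.7, 0, 0.4], [0, -1.5, -0.8], 0],
  ],
)

```text
t: 6.63
position: [539.8, -143.5, 92.7]
tool_rot: [-2.964, 0.015, 0.284]
force: [-0.4, 0.0, -0.5]
grip_width: 31.7
```

```bash
python3 - <<'E'
from fin import *
plan([(fp(25),Rf,16)])
p,d=bot.get_image("side"); crop("side",p,(345,240),190,140,4,"pics/side2.png")
E
```

```text
t 6.63 from [ 539.8 -143.5   92.7] f [-0.4  0.  -0.5] grip 31.7
[-3.8, -0.1, 0.4] [0.1, -1.3, -0.9]
[-3.8, -0.1, 0.4] [0.1, -1.3, -0.9]
[-3.8, -0.1, 0.4] [0.1, -1.2, -1.0]
[-3.8, -0.1, 0.4] [0.1, -1.1, -1.1]
[-3.8, -0.1, 0.4] [0.1, -1.1, -1.2]
[-3.8, -0.1, 0.4] [0.1, -1.0, -1.2]
[-3.8, -0.1, 0.4] [0.1, -0.9, -1.3]
[-3.8, -0.1, 0.4] [0.1, -0.8, -1.4]
[-3.8, -0.1, 0.4] [0.1, -0.7, -1.4]
[-3.8, -0.1, 0.4] [0.1, -0.6, -1.5]
[-3.8, -0.1, 0.4] [0.1, -0.5, -1.5]
[-3.8, -0.1, 0.4] [0.0, -0.4, -1.5]
[-3.8, -0.1, 0.4] [0.0, -0.3, -1.6]
[-3.8, -0.1, 0.4] [0.0, -0.2, -1.6]
[-3.8, -0.1, 0.4] [0.0, -0.1, -1.6]
[-3.8, -0.1, 0.4] [0.0, -0.0, -1.6]
--
pics/side2.png origin 250 170 scale 4
```

View pics/side2.png

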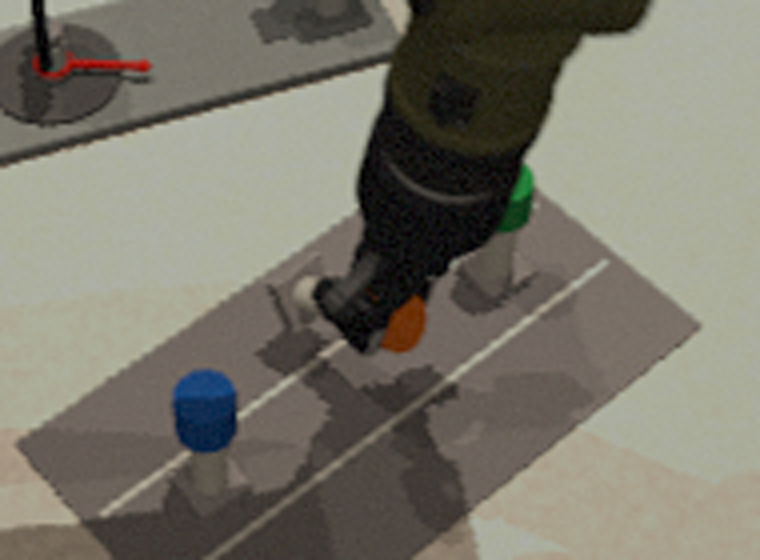

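The target is held by its head and turning with the tool. Head at crop (405,320), stem end at (310,290).

Call:
send_rows(
  series=[
    [[-3.8, -0.1, 0.4], [0.1, -1.3, -0.9], 0],
    [[-3.8, -0.1, 0.4], [0.1, -1.3, -0.9], 0],
    [[-3.8, -0.1, 0.4], [0.1, -1.2, -1], 0],
    [[-3.8, -0.1, 0.4], [0.1, -1.1, -1.1], 0],
    [[-3.8, -0.1, 0.4], [0.1, -1.1, -1.2], 0],
    [[-3.8, -0.1, 0.4], [0.1, -1, -1.2], 0],
    [[-3.8, -0.1, 0.4], [0.1, -0.9, -1.3], 0],
    [[-3.8, -0.1, 0.4], [0.1, -0.8, -1.4], 0],
  ],
)

```text
t: 7.35
position: [538.2, -134.2, 100.9]
tool_rot: [2.789, 0.025, 0.229]
force: [0.9, 0.4, -1.7]
grip_width: 31.7
```

Call:
send_rows(
  series=[
    [[-3.8, -0.1, 0.4], [0.1, -0.7, -1.4], 0],
    [[-3.8, -0.1, 0.4], [0.1, -0.6, -1.5], 0],
    [[-3.8, -0.1, 0.4], [0.1, -0.5, -1.5], 0],
    [[-3.8, -0.1, 0.4], [0, -0.4, -1.5], 0],
    [[-3.8, -0.1, 0.4], [0, -0.3, -1.6], 0],
    [[-3.8, -0.1, 0.4], [0, -0.2, -1.6], 0],
    [[-3.8, -0.1, 0.4], [0, -0.1, -1.6], 0],
    [[-3.8, -0.1, 0.4], [0, 0, -1.6], 0],
  ],
)

```text
t: 8.02
position: [537.0, -124.9, 109.4]
tool_rot: [2.258, 0.005, 0.176]
force: [0.6, 0.5, -1.3]
grip_width: 32.2
```

```bash
python3 - <<'E'
from fin import *
plan([(fp(10),Rf,8)])
p,d=bot.get_image("side"); crop("side",p,(345,240),190,140,4,"pics/side3.png")
p,d=bot.get_image("top"); crop("top",p,(340,210),190,140,4,"pics/top3.png")
E
```

```text
t 8.02 from [ 537.  -124.9  109.4] f [ 0.6  0.5 -1.3] grip 32.2
[0.1, 0.0, 0.0] [0.0, -1.4, 1.1]
[0.1, 0.0, 0.0] [0.0, -1.4, 1.2]
[0.1, 0.0, 0.0] [0.0, -1.4, 1.2]
[0.1, 0.0, 0.0] [0.0, -1.4, 1.2]
[0.1, 0.0, 0.0] [0.0, -1.4, 1.2]
[0.1, 0.0, 0.0] [-0.0, -1.4, 1.2]
[0.1, 0.0, 0.0] [-0.0, -1.4, 1.2]
[0.1, 0.0, 0.0] [-0.0, -1.4, 1.2]
--
pics/side3.png origin 250 170 scale 4
pics/top3.png origin 245 140 scale 4
```

View pics/side3.png

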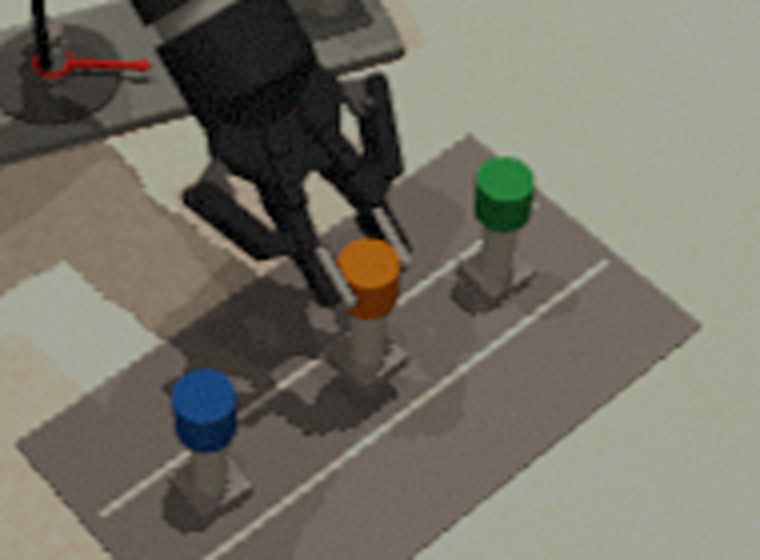

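View pics/top3.png

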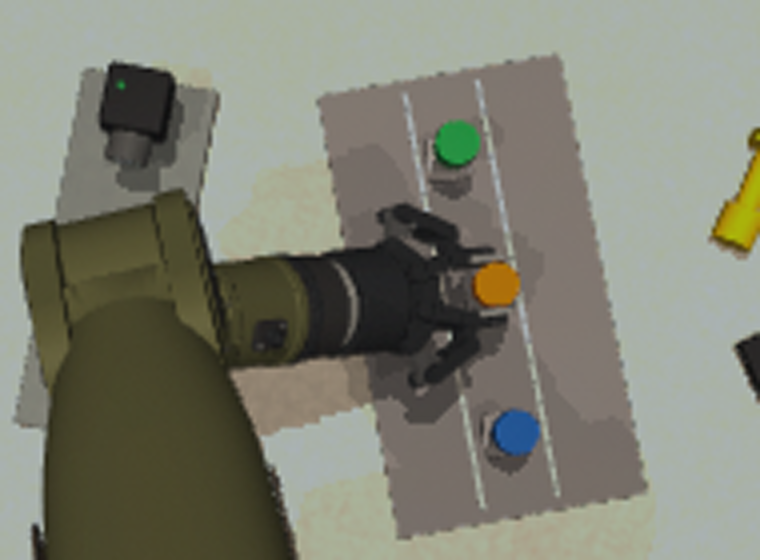

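Both views show the target upright in the fingers between its neighbours: side crop head (368,275), top crop head (494,285). I measure the head before lowering it.

```bash
cat > posts.py <<'E'
from fin import *
from fit import hsvmask,COL
def posts():
    for n in("side","top"):
        img,d=bot.get_image(n)
        for c in("blue","orange","green"):
            m=hsvmask(img,*COL[c]); w=np.zeros_like(m); w[(slice(195,300),slice(285,400)) if n=="side" else (slice(160,270),slice(335,395))]=1
            m&=w; P=deproj(n,d,m); 
            top=P[P[:,2]>np.percentile(P[:,2],85)-9]
            mid=(np.percentile(top,3,axis=0)+np.percentile(top,97,axis=0))/2
            q=mid[:2]-lane
            print(n,c,m.sum(),"mid",np.round(mid[:2],1),"topz",round(np.median(top[:,2]),1),"lane xy",np.round([q@lx,q@ly],1))
E
python3 -c "from posts import *; posts()"
```

```text
side blue 240 mid [ 427.8 -143.2] topz 97.4 lane xy [-111.7    4.2]
side orange 235 mid [ 537.5 -127.8] topz 119.4 lane xy [-1.   0.4]
side green 206 mid [ 645.4 -102.1] topz 97.0 lane xy [109.7   7. ]
top blue 98 mid [ 425.8 -143.7] topz 96.7 lane xy [-113.8    4. ]
top orange 33 mid [ 536.6 -128.6] topz 119.9 lane xy [-2.  -0.3]
top green 101 mid [ 644.3 -102.5] topz 96.7 lane xy [108.6   6.9]
```

Call:
send_rows(
  series=[
    [[0.1, 0, 0], [0, -1.9, 1.6], 0],
    [[0.1, 0, 0], [0, -1.9, 1.6], 0],
    [[0.1, 0, 0], [0, -1.9, 1.6], 0],
    [[0.1, 0, 0], [0, -1.9, 1.6], 0],
    [[0.1, 0, 0], [0, -1.9, 1.6], 0],
    [[0.1, 0, 0], [0, -1.9, 1.6], 0],
    [[0.1, 0, 0], [0, -1.9, 1.6], 0],
    [[0.1, 0, 0], [0, -1.9, 1.6], 0],
  ],
)

```text
t: 8.88
position: [536.8, -125.4, 89.0]
tool_rot: [2.273, 0.005, 0.176]
force: [0.1, -0.2, -0.8]
grip_width: 32.0
```

Call:
send_rows(
  series=[
    [[0, 0, 0], [0, -0.3, 0.2], 0],
    [[0, 0, 0], [0, -0.3, 0.2], 0],
    [[0, 0, 0], [0, -0.3, 0.2], 0],
    [[0, 0, 0], [0, -0.3, 0.2], 0],
    [[0, 0, 0], [0, 0, 0], 0],
    [[0, 0, 0], [0, 0, 0], 0],
    [[0, 0, 0], [0, 0, 0], 0],
    [[0, 0, 0], [0, 0, 0], 0],
  ],
)

```text
t: 9.55
position: [536.8, -125.2, 87.9]
tool_rot: [2.273, 0.005, 0.176]
force: [0.0, 0.2, -0.4]
grip_width: 31.8
```

```bash
python3 - <<'E'
from posts import *
posts()
p,d=bot.get_image("side"); crop("side",p,(345,250),130,90,6,"pics/side4.png")
print(bot.get_obs()['force'],bot.get_obs()['position'])
E
```

```text
side blue 241 mid [ 427.6 -144.4] topz 97.5 lane xy [-112.    3.]
side orange 224 mid [ 537.9 -128.7] topz 100.2 lane xy [-0.7 -0.6]
side green 210 mid [ 645.5 -102.2] topz 96.6 lane xy [109.8   6.9]
top blue 97 mid [ 426.3 -143.6] topz 97.4 lane xy [-113.2    4.1]
top orange 44 mid [ 534.  -128.4] topz 99.0 lane xy [-4.5  0.4]
top green 100 mid [ 643.9 -101.7] topz 96.7 lane xy [108.3   7.6]
pics/side4.png origin 280 205 scale 6
[ 0.80348118  1.13409317 -1.06178184] [ 536.84794748 -125.17141679   87.91700322]
```

View pics/side4.png

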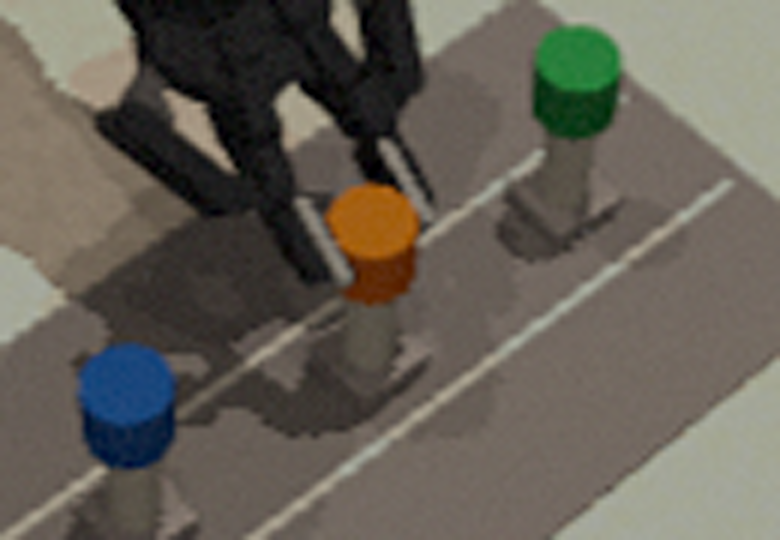

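Call:
send_rows(
  series=[
    [[0, 0, 0], [0, -0.3, 0.2], 0],
    [[0, 0, 0], [0, -0.3, 0.2], 0],
    [[0, 0, 0], [0, -0.3, 0.2], 0],
    [[0, 0, 0], [0, -0.3, 0.2], 0],
    [[0, 0, 0], [0, -0.3, 0.2], 0],
    [[0, 0, 0], [0, 0, 0], 0],
    [[0, 0, 0], [0, 0, 0], 0],
    [[0, 0, 0], [0, 0, 0], 0],
  ],
)

```text
t: 10.37
position: [536.8, -125.0, 86.1]
tool_rot: [2.273, 0.005, 0.176]
force: [-0.0, 0.2, -0.6]
grip_width: 32.4
```

Call:
send_rows(
  series=[
    [[0, 0, 0], [0, -0.4, 0.3], 0],
    [[0, 0, 0], [0, -0.4, 0.3], 0],
    [[0, 0, 0], [0, 0, 0], 0],
    [[0, 0, 0], [0, 0, 0], 0],
    [[0, 0, 0], [0, 0, 0], 0],
    [[0, 0, 0], [0, 0, 0], 0],
    [[0, 0, 0], [0, 0, 0], 0],
    [[0, 0, 0], [0, 0, 0], 0],
  ],
)

```text
t: 11.03
position: [536.8, -125.0, 85.2]
tool_rot: [2.273, 0.004, 0.176]
force: [-0.8, 1.3, 2.0]
grip_width: 31.8
```

Call:
send_rows(
  series=[
    [[0, 0, 0], [0, -0.4, 0.3], 0],
    [[0, 0, 0], [0, 0, 0], 0],
    [[0, 0, 0], [0, 0, 0], 0],
    [[0, 0, 0], [0, 0, 0], 0],
    [[0, 0, 0], [0, 0, 0], 0],
    [[0, 0, 0], [0, 0, 0], 0],
    [[0, 0, 0], [0, 0, 0], 0],
    [[0, 0, 0], [0, 0, 0], 0],
  ],
)

```text
t: 11.7
position: [537.0, -125.0, 85.2]
tool_rot: [2.272, 0.004, 0.176]
force: [-1.1, 1.3, 4.9]
grip_width: 31.7
```

Contact felt: the force rises to 4.9 N and z stops at 85.2. I release.

Call:
send_rows(
  series=[
    [[0, 0, 0], [0, 0, 0], 0.38],
    [[0, 0, 0], [0, 0, 0], 0.42],
    [[0, 0, 0], [0, 0, 0], 0.46],
    [[0, 0, 0], [0, 0, 0], 0.5],
    [[0, 0, 0], [0, 0, 0], 0.6],
    [[0, 0, 0], [0, 0, 0], 0.7],
    [[0, 0, 0], [0, 0, 0], 0.8],
    [[0, 0, 0], [0, 0, 0], 0.8],
  ],
)

```text
t: 12.37
position: [536.7, -124.9, 84.5]
tool_rot: [2.273, 0.005, 0.176]
force: [-0.5, 0.2, 0.6]
grip_width: 68.4
```

```bash
python3 - <<'E'
from posts import *
posts()
p,d=bot.get_image("side"); crop("side",p,(345,250),130,90,6,"pics/side5.png")
o=bot.get_obs(); print(o['force'],o['grip_width'])
p=o['position'];Rc=R.from_euler('xyz',o['tool_rot']).as_matrix()
print(Rc)
E
```

```text
side blue 243 mid [ 427.8 -143.4] topz 97.7 lane xy [-111.7    3.9]
side orange 257 mid [ 537.4 -127.7] topz 97.3 lane xy [-1.1  0.5]
side green 207 mid [ 645.4 -102.5] topz 96.8 lane xy [109.7   6.7]
top blue 97 mid [ 426.3 -143.4] topz 97.7 lane xy [-113.1    4.2]
top orange 44 mid [ 535.7 -128.5] topz 96.3 lane xy [-2.9 -0.1]
top green 100 mid [ 644.  -102.7] topz 97.1 lane xy [108.3   6.7]
pics/side5.png origin 280 205 scale 6
[-0.18778757 -0.20368024  0.93453452] 68.04599475522669
[[ 0.98460205  0.11636175  0.13045595]
 [ 0.17475047 -0.63556593 -0.75200945]
 [-0.00459178  0.76322729 -0.64611379]]
```

View pics/side5.png

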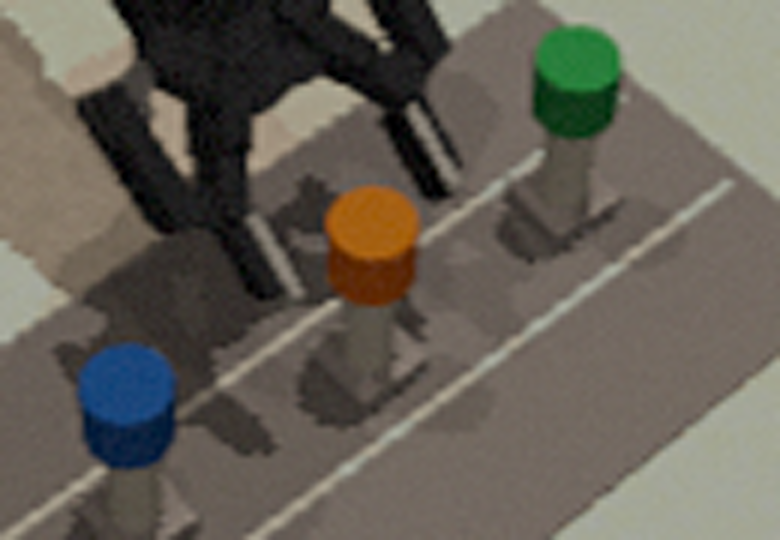

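Released: the target stands with its head top at about 97 mm, the same as its neighbours, at lane x≈-2, y≈0 (side crop 371,245). I back the fingers off.

Call:
send_rows(
  series=[
    [[0, 0, 0], [0, 0, -4], 0.9],
    [[0, 0, 0], [0, 0, -7], 1],
    [[0, 0, 0], [0, 0, -10], 1],
    [[0, 0, 0], [0, 0, -10], 1],
    [[0, 0, 0], [0, 0, -10], 1],
    [[0, 0, 0], [0, 0, -10], 1],
    [[0, 0, 0], [0, 0, -10], 1],
    [[0, 0, 0], [0, 0, -10], 1],
  ],
)

```text
t: 13.18
position: [527.5, -70.6, 131.3]
tool_rot: [2.273, 0.004, 0.176]
force: [0.2, 0.2, -0.4]
grip_width: 85.6
```

```bash
python3 - <<'E'
from plan import *
g=np.array([485.8,177.8])
plan([([515,20,250],tool(-5,10),8),(np.r_[g,250],tool(-21.8,0),8)])
E
```

```text
t 13.18 from [527.5 -70.6 131.3] f [ 0.2  0.2 -0.4] grip 85.6
[4.9, -0.9, 1.7] [0.4, 3.9, -18.3]
[4.9, -0.9, 1.7] [0.2, 2.3, -18.6]
[4.9, -0.9, 1.7] [-0.1, 0.7, -18.7]
[4.9, -0.9, 1.7] [-0.4, -0.9, -18.7]
[4.9, -0.9, 1.7] [-0.7, -2.5, -18.6]
[4.9, -0.9, 1.7] [-1.1, -4.0, -18.3]
[4.9, -0.9, 1.7] [-1.6, -5.6, -17.8]
[4.9, -0.9, 1.7] [-2.0, -7.0, -17.3]
--
[1.2, -0.2, 2.1] [-5.4, -19.0, -3.4]
[1.2, -0.2, 2.1] [-6.1, -18.9, -2.9]
[1.2, -0.2, 2.1] [-6.8, -18.7, -2.5]
[1.2, -0.2, 2.1] [-7.4, -18.5, -2.1]
[1.2, -0.2, 2.1] [-8.1, -18.3, -1.7]
[1.2, -0.2, 2.1] [-8.8, -18.0, -1.2]
[1.2, -0.2, 2.1] [-9.4, -17.7, -0.8]
[1.2, -0.2, 2.1] [-10.1, -17.3, -0.4]
--
```

Call:
send_rows(
  series=[
    [[4.9, -0.9, 1.7], [0.4, 3.9, -18.3], 1],
    [[4.9, -0.9, 1.7], [0.2, 2.3, -18.6], 1],
    [[4.9, -0.9, 1.7], [0, 0.7, -18.7], 1],
    [[4.9, -0.9, 1.7], [-0.4, -0.9, -18.7], 1],
    [[4.9, -0.9, 1.7], [-0.7, -2.5, -18.6], 1],
    [[4.9, -0.9, 1.7], [-1.1, -4, -18.3], 1],
    [[4.9, -0.9, 1.7], [-1.6, -5.6, -17.8], 1],
    [[4.9, -0.9, 1.7], [-2, -7, -17.3], 1],
  ],
)

```text
t: 13.85
position: [514.9, 20.8, 250.9]
tool_rot: [2.966, -0.006, -0.089]
force: [0.3, -0.6, 0.2]
grip_width: 85.6
```

Call:
send_rows(
  series=[
    [[1.2, -0.2, 2.1], [-5.4, -19, -3.4], 1],
    [[1.2, -0.2, 2.1], [-6.1, -19, -3], 1],
    [[1.2, -0.2, 2.1], [-6.8, -18.7, -2.5], 1],
    [[1.2, -0.2, 2.1], [-7.4, -18.5, -2.1], 1],
    [[1.2, -0.2, 2.1], [-8.1, -18.3, -1.7], 1],
    [[1.2, -0.2, 2.1], [-8.8, -18, -1.2], 1],
    [[1.2, -0.2, 2.1], [-9.4, -17.7, -0.8], 1],
    [[1.2, -0.2, 2.1], [-10.1, -17.3, -0.4], 1],
  ],
)

```text
t: 14.52
position: [485.1, 178.7, 248.1]
tool_rot: [3.132, -0.005, -0.384]
force: [-0.7, -0.2, -0.2]
grip_width: 85.3
```

```bash
python3 - <<'E'
from plan import *
g=np.array([485.8,177.8])
plan([(np.r_[g,190],tool(-21.8,0),8),(np.r_[g,123],tool(-21.8,0),8)])
p,d=bot.get_image("side"); crop("side",p,(320,200),190,140,4,"pics/side6.png")
E
python3 -c "
from posts import *
posts()"
```

```text
t 14.52 from [485.1 178.7 248.1] f [-0.7 -0.2 -0.2] grip 85.3
[0.1, -0.0, -0.0] [0.1, 0.0, 7.3]
[0.1, -0.0, -0.0] [0.1, 0.0, 7.3]
[0.1, -0.0, -0.0] [0.1, 0.0, 7.3]
[0.1, -0.0, -0.0] [0.1, 0.0, 7.3]
[0.1, -0.0, -0.0] [0.1, 0.0, 7.3]
[0.1, -0.0, -0.0] [0.1, 0.0, 7.3]
[0.1, -0.0, -0.0] [0.1, 0.1, 7.3]
[0.1, -0.0, -0.0] [0.1, 0.1, 7.3]
--
[0.0, 0.0, 0.0] [0.0, 0.0, 8.4]
[0.0, 0.0, 0.0] [0.0, 0.0, 8.4]
[0.0, 0.0, 0.0] [0.0, 0.0, 8.4]
[0.0, 0.0, 0.0] [0.0, 0.0, 8.4]
[0.0, 0.0, 0.0] [0.0, 0.0, 8.4]
[0.0, 0.0, 0.0] [0.0, 0.0, 8.4]
[0.0, 0.0, 0.0] [0.0, 0.0, 8.4]
[0.0, 0.0, 0.0] [0.0, 0.0, 8.4]
--
pics/side6.png origin 225 130 scale 4
side blue 186 mid [ 427.6 -143.4] topz 97.8 lane xy [-111.9    4. ]
side orange 240 mid [ 537.9 -128. ] topz 97.3 lane xy [-0.6  0.1]
side green 184 mid [ 645.8 -102.6] topz 97.1 lane xy [110.    6.4]
top blue 98 mid [ 426.3 -143.8] topz 97.9 lane xy [-113.2    3.8]
top orange 33 mid [ 535.7 -128.2] topz 96.4 lane xy [-2.8  0.3]
top green 100 mid [ 644.3 -102.5] topz 96.7 lane xy [108.6   6.9]
```

View pics/side6.png

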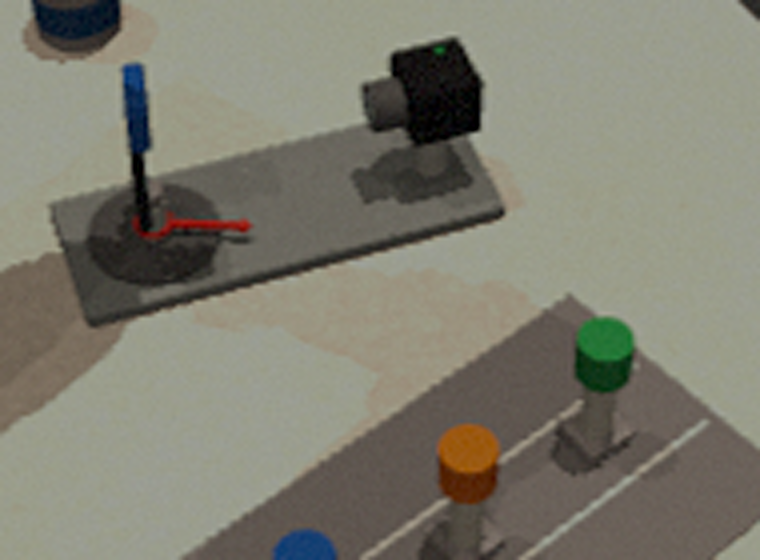

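The target stands free with its head at crop (468,460). The mirror is at rest with its pointer tip at (247,227). I go down on the grip.

Call:
send_rows(
  series=[
    [[0, 0, 0], [0.1, 0, 8], 1],
    [[0, 0, 0], [0.1, 0, 8], 1],
    [[0, 0, 0], [0.1, 0, 8], 1],
    [[0, 0, 0], [0.1, 0, 8], 1],
    [[0, 0, 0], [0.1, 0, 8], 1],
    [[0, 0, 0], [0.1, 0, 8], 1],
    [[0, 0, 0], [0.1, 0, 8], 1],
    [[0, 0, 0], [0.1, 0, 8], 1],
  ],
)

```text
t: 15.33
position: [486.6, 176.3, 182.6]
tool_rot: [3.132, -0.005, -0.382]
force: [0.1, -0.1, -0.6]
grip_width: 85.7
```

```bash
python3 - <<'E'
from plan import *
g=np.array([485.8,177.8])
plan([(np.r_[g,124],tool(-21.8,0),8)])
p,d=bot.get_image("side"); crop("side",p,(275,155),130,90,6,"pics/side7.png")
E
```

```text
t 15.33 from [486.6 176.3 182.6] f [ 0.1 -0.1 -0.6] grip 85.7
[0.1, -0.0, -0.0] [-0.2, -0.2, 7.3]
[0.1, -0.0, -0.0] [-0.2, -0.2, 7.3]
[0.1, -0.0, -0.0] [-0.2, -0.2, 7.3]
[0.1, -0.0, -0.0] [-0.2, -0.2, 7.3]
[0.1, -0.0, -0.0] [-0.2, -0.2, 7.3]
[0.1, -0.0, -0.0] [-0.2, -0.2, 7.3]
[0.1, -0.0, -0.0] [-0.2, -0.2, 7.3]
[0.1, -0.0, -0.0] [-0.2, -0.1, 7.3]
--
pics/side7.png origin 210 110 scale 6
```

View pics/side7.png

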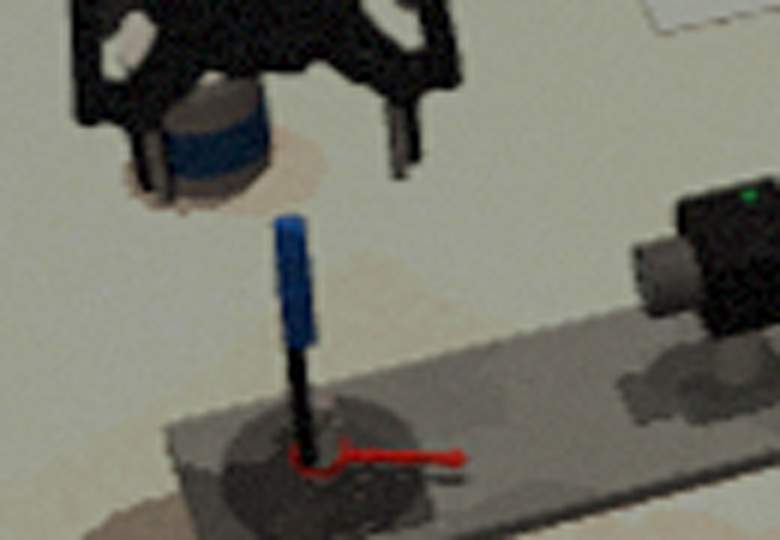

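The open jaws straddle the grip. Fingertips are at (155,195) and (400,175), and the grip top is at (290,220).

Call:
send_rows(
  series=[
    [[0, 0, 0], [-0.2, -0.2, 7.3], 1],
    [[0, 0, 0], [-0.2, -0.2, 7.3], 1],
    [[0, 0, 0], [-0.2, -0.2, 7.3], 1],
    [[0, 0, 0], [-0.2, -0.2, 7.3], 1],
    [[0, 0, 0], [-0.2, -0.2, 7.3], 1],
    [[0, 0, 0], [-0.2, -0.2, 7.3], 1],
    [[0, 0, 0], [-0.2, -0.2, 7.3], 1],
    [[0, 0, 0], [-0.2, -0.2, 7.3], 1],
  ],
)

```text
t: 16.05
position: [485.8, 178.0, 124.4]
tool_rot: [3.132, -0.005, -0.382]
force: [0.6, -0.1, 0.6]
grip_width: 85.4
```

Call:
send_rows(
  series=[
    [[0, 0, 0], [0, 0, 0], 0.8],
    [[0, 0, 0], [0, 0, 0], 0.6],
    [[0, 0, 0], [0, 0, 0], 0.4],
    [[0, 0, 0], [0, 0, 0], 0.3],
    [[0, 0, 0], [0, 0, 0], 0.25],
    [[0, 0, 0], [0, 0, 0], 0.22],
    [[0, 0, 0], [0, 0, 0], 0.2],
    [[0, 0, 0], [0, 0, 0], 0.18],
  ],
)

```text
t: 16.72
position: [485.9, 178.0, 125.4]
tool_rot: [3.132, -0.005, -0.382]
force: [0.5, -0.1, -0.4]
grip_width: 15.5
```

Call:
send_rows(
  series=[
    [[0, 0, 0], [0, 0, 0], 0.14],
    [[0, 0, 0], [0, 0, 0], 0.1],
    [[0, 0, 0], [0, 0, 0], 0],
    [[0, 0, 0], [0, 0, 0], 0],
    [[0, 0, 0], [0, 0, 0], 0],
    [[0, 0, 0], [0, 0, 0], 0],
    [[0, 0, 0], [0, 0, 0], 0],
    [[0, 0, 0], [0, 0, 0], 0],
  ],
)

```text
t: 17.38
position: [485.9, 178.1, 125.5]
tool_rot: [3.132, -0.005, -0.382]
force: [-0.1, -0.4, 4.8]
grip_width: 13.0
```

```bash
python3 - <<'E'
from plan import *
o=bot.get_obs(); print({k:np.round(o[k],3) for k in('t','position','tool_rot','force','wrist_torque','grip_width','joint_pos')})
for n in("side","top"):
    p,d=bot.get_image(n); cv2.imwrite(f"pics/{n}8f.png",p); crop(n,p,(285,165) if n=="side" else (285,210),130,90,6,f"pics/{n}8.png")
E
```

```text
{'t': np.float64(17.383), 'position': array([485.908, 178.057, 125.515]), 'tool_rot': array([ 3.132, -0.005, -0.382]), 'force': array([-0.093, -0.405,  4.846]), 'wrist_torque': array([-0.011,  0.5  ,  0.021]), 'grip_width': np.float64(13.041), 'joint_pos': array([ 0.358,  0.241, -0.422,  0.91 , -0.011,  2.31 ])}
pics/side8.png origin 220 120 scale 6
pics/top8.png origin 220 165 scale 6
```

View pics/side8.png

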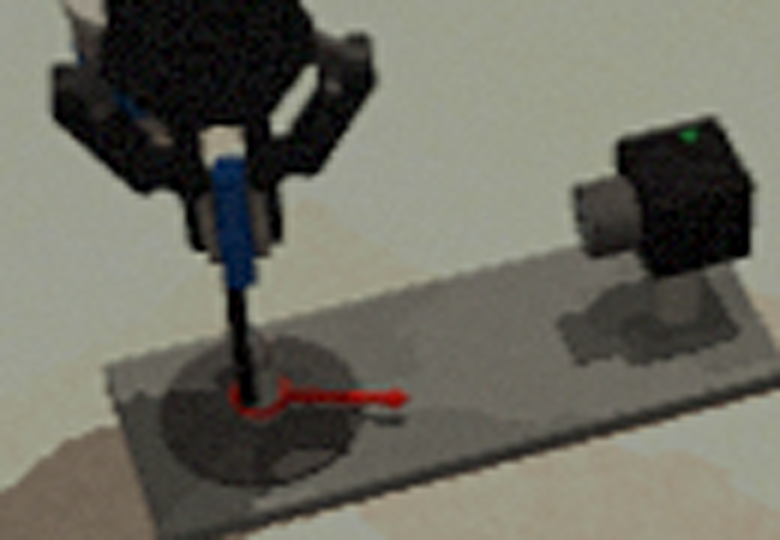

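View pics/top8.png

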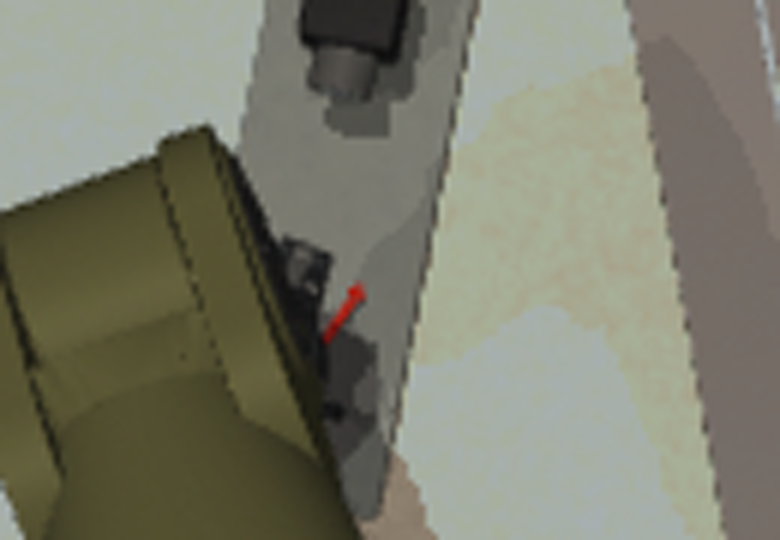

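The grip is held by both long faces and the pointer is still at rest. I turn clockwise about tool z by about 22°, then measure the pointer.

Call:
send_rows(
  series=[
    [[0, 0, 2], [0, 0, 0], 0],
    [[0, 0, 3], [0, 0, 0], 0],
    [[0, 0, 3], [0, 0, 0], 0],
    [[0, 0, 3], [0, 0, 0], 0],
    [[0, 0, 3], [0, 0, 0], 0],
    [[0, 0, 3], [0, 0, 0], 0],
    [[0, 0, 3], [0, 0, 0], 0],
    [[0, 0, 2], [0, 0, 0], 0],
  ],
)

```text
t: 18.15
position: [485.4, 178.3, 125.5]
tool_rot: [3.135, -0.007, -0.768]
force: [-3.0, 0.2, 6.7]
grip_width: 13.3
```

```bash
cat > ptr.py <<'E'
from posts import *
AX=np.array([486.0,177.3])
def ptr(tag):
    o=bot.get_obs(); print({k:np.round(o[k],3) for k in('t','position','tool_rot','force','wrist_torque','grip_width')})
    for n in("side","top"):
        img,d=bot.get_image(n); crop(n,img,(285,180) if n=="side" else (305,225),130,90,6,f"pics/{n}{tag}.png")
        m=hsvmask(img,(0,120,70),(6,255,255))|hsvmask(img,(174,120,70),(180,255,255)); w=np.zeros_like(m)
        w[(slice(165,215),slice(245,300)) if n=="side" else (slice(200,245),slice(255,305))]=1
        m&=w; v,u=np.nonzero(m)
        Q=np.array([onz(n,(a,b),24)[:2] for a,b in zip(u,v)])
        r=np.linalg.norm(Q-AX,axis=1); tip=Q[r>np.percentile(r,75)].mean(0)
        far=Q[r>18]; vv=np.linalg.svd(far-far.mean(0))[2][0]; vv*=np.sign(vv@(far.mean(0)-AX))
        print(n,len(Q),"rmax",r.max().round(1),"ang AX->tip",np.degrees(np.arctan2(*(tip-AX)[::-1])).round(1),"line ang",np.degrees(np.arctan2(vv[1],vv[0])).round(1),"line pt",far.mean(0).round(1))
    h=np.array([537,-128.2]); print("wanted",np.degrees(np.arctan2(*(h-AX)[::-1])))
E
python3 -c "
from ptr import *
ptr('9')
posts()"
```

```text
{'t': np.float64(18.15), 'position': array([485.376, 178.308, 125.468]), 'tool_rot': array([ 3.135, -0.007, -0.768]), 'force': array([-3.023,  0.2  ,  6.694]), 'wrist_torque': array([0.213, 0.991, 0.005]), 'grip_width': np.float64(13.304)}
pics/side9.png origin 220 135 scale 6
side 71 rmax 62.9 ang AX->tip -75.6 line ang -78.0 line pt [496.8 136.9]
pics/top9.png origin 240 180 scale 6
top 31 rmax 62.4 ang AX->tip -78.4 line ang -77.3 line pt [493.9 136.9]
wanted -80.52247190604872
side blue 197 mid [ 427.9 -143.7] topz 97.3 lane xy [-111.7    3.7]
side orange 247 mid [ 537.6 -128.2] topz 97.3 lane xy [-0.9 -0.1]
side green 184 mid [ 645.7 -102.4] topz 97.0 lane xy [110.    6.7]
top blue 98 mid [ 426.3 -144.2] topz 97.3 lane xy [-113.3    3.4]
top orange 52 mid [ 535.7 -128.2] topz 96.6 lane xy [-2.8  0.3]
top green 100 mid [ 644.  -102.8] topz 97.1 lane xy [108.2   6.6]
```

View pics/side9.png

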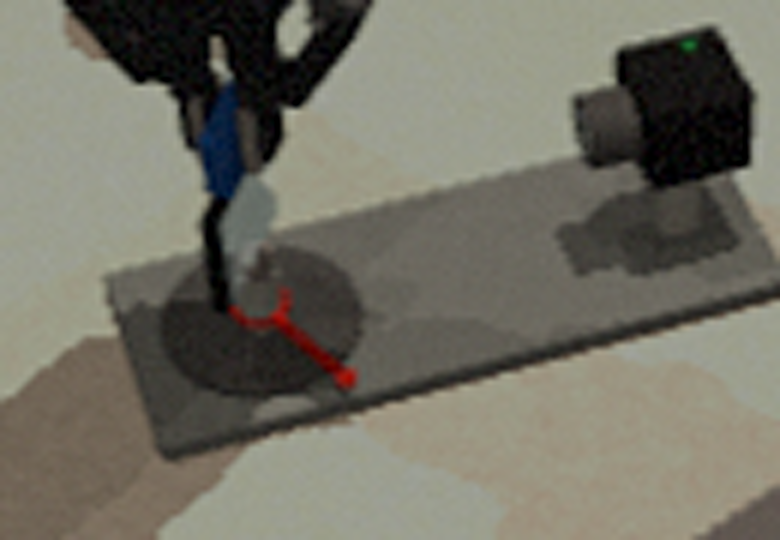

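View pics/top9.png

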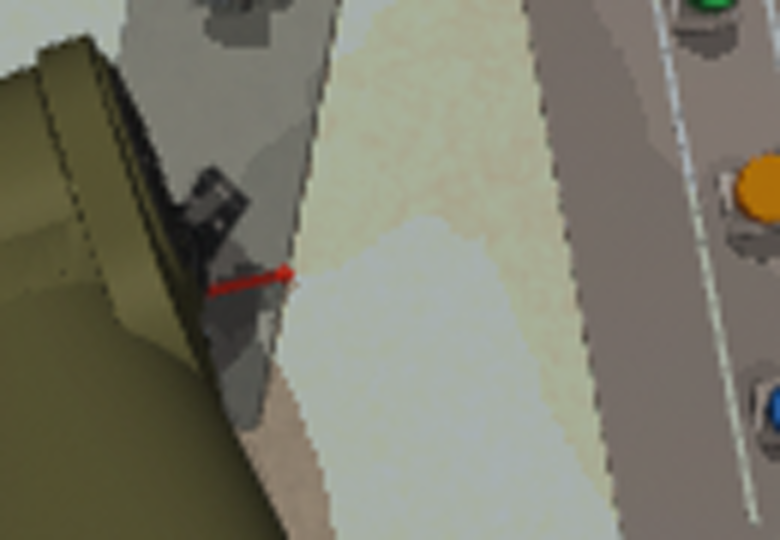

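The pointer now reads about -77.6° (tip at side crop (347,379), top crop (290,273)) and -80.5° is wanted. That needs about 1.5° more of mirror turn.

Call:
send_rows(
  series=[
    [[0, 0, 0.5], [0, 0, 0], 0],
    [[0, 0, 0.5], [0, 0, 0], 0],
    [[0, 0, 0.5], [0, 0, 0], 0],
    [[0, 0, 0], [0, 0, 0], 0],
    [[0, 0, 0], [0, 0, 0], 0],
    [[0, 0, 0], [0, 0, 0], 0],
    [[0, 0, 0], [0, 0, 0], 0],
    [[0, 0, 0], [0, 0, 0], 0],
  ],
)

```text
t: 19.02
position: [485.4, 178.4, 125.5]
tool_rot: [3.135, -0.007, -0.791]
force: [-2.9, -0.1, 5.8]
grip_width: 13.1
```

```bash
cat > fine.py <<'E'
from ptr import *
from scipy.optimize import least_squares
# averaged redness images; fit pointer line angle about an axis (per view), 60 mm, with blurred rendered line
def avg(n,k=4): return np.mean([bot.get_image(n)[0].astype(float) for _ in range(k)],0)
def red(img): return np.clip(img[...,2]-np.maximum(img[...,1],img[...,0])-15,0,None)
def linefit(n,img,rmin=20,rmax=66):
    r=red(img); w=np.zeros(r.shape,bool); w[(slice(150,220),slice(235,310)) if n=="side" else (slice(195,250),slice(250,310))]=1
    v,u=np.nonzero(w&(r>8)); Q=np.array([onz(n,(a,b),24)[:2] for a,b in zip(u,v)]); W=r[v,u]
    ax={"side":np.array([486.6,178.1]),"top":np.array([485.0,178.5])}[n]
    rr=np.linalg.norm(Q-ax,axis=1); k=(rr>rmin)&(rr<rmax); Q,W=Q[k],W[k]
    c=np.average(Q,axis=0,weights=W); C_=np.cov((Q-c).T,aweights=W); e=np.linalg.eigh(C_)[1][:,1]; e*=np.sign(e@(c-ax))
    off=e[0]*(ax-c)[1]-e[1]*(ax-c)[0]
    return dict(line=np.degrees(np.arctan2(e[1],e[0])).round(2),fromaxis=np.degrees(np.arctan2(*(c-ax)[::-1])).round(2),c=c.round(1),axoff=off.round(1),n=len(Q))
def headxy(n,img):
    m=hsvmask(np.clip(img,0,255).astype(np.uint8),*COL['orange']); w=np.zeros_like(m); w[(slice(195,300),slice(285,400)) if n=="side" else (slice(195,230),slice(345,395))]=1
    m&=w; v,u=np.nonzero(m); return u.mean(),v.mean()
E
python3 - <<'E'
from fine import *
o=bot.get_obs(); print(np.round(o['tool_rot'],4),np.degrees(o['tool_rot'][2]),o['position'],o['grip_width'])
for n in("side","top"):
    print(n,"rest",linefit(n,cv2.imread(f"pics/{n}0.png").astype(float)))
    a=avg(n); cv2.imwrite(f"pics/{n}10.png",a.astype(np.uint8)); print(n,"now",linefit(n,a))
    print("head uv",headxy(n,a))
E
```

```text
[ 3.1349 -0.0073 -0.7914] -45.34402083891386 [485.37200978 178.3580862  125.45877888] 13.135129072015712
side rest {'line': np.float64(-33.55), 'fromaxis': np.float64(-31.04), 'c': array([522.6, 156.4]), 'axoff': np.float64(-1.8), 'n': 50}
side now {'line': np.float64(-79.43), 'fromaxis': np.float64(-79.5), 'c': array([495., 133.]), 'axoff': np.float64(0.1), 'n': 46}
head uv (np.float64(341.53061224489795), np.float64(245.2734693877551))
top rest {'line': np.float64(-33.15), 'fromaxis': np.float64(-34.11), 'c': array([520.2, 154.7]), 'axoff': np.float64(0.7), 'n': 35}
top now {'line': np.float64(-79.93), 'fromaxis': np.float64(-80.45), 'c': array([492.5, 133.8]), 'axoff': np.float64(0.4), 'n': 35}
head uv (np.float64(367.55357142857144), np.float64(210.80357142857142))
```

The fits read -79.4 to -80.5° against about -80.55° wanted. One last small trim of 0.3°.

Call:
send_rows(
  series=[
    [[0, 0, 0.3], [0, 0, 0], 0],
    [[0, 0, 0], [0, 0, 0], 0],
    [[0, 0, 0], [0, 0, 0], 0],
    [[0, 0, 0], [0, 0, 0], 0],
    [[0, 0, 0], [0, 0, 0], 0],
    [[0, 0, 0], [0, 0, 0], 0],
    [[0, 0, 0], [0, 0, 0], 0],
    [[0, 0, 0], [0, 0, 0], 0],
  ],
)

```text
t: 20.08
position: [485.4, 178.4, 125.5]
tool_rot: [3.135, -0.007, -0.797]
force: [-2.6, 0.5, 7.8]
grip_width: 13.1
```

```bash
python3 - <<'E'
from fine import *
o=bot.get_obs(); print(np.degrees(o['tool_rot'][2]),o['t'])
for n in("side","top"):
    a=avg(n); cv2.imwrite(f"pics/{n}11.png",a.astype(np.uint8)); print(n,"now",linefit(n,a))
posts()
for n in("side","top"):
    for t in("jar","lens_case"):
        d0=np.load(f"pics/{n}0d.npy"); 
        r=bot.regions_of(n,t)
        if r: print(n,t,round(r[0]['confidence'],2),np.round(r[0]['uv'],1))
E
```

```text
-45.639805465756766 20.0833
side now {'line': np.float64(-80.62), 'fromaxis': np.float64(-80.11), 'c': array([494.4, 133.5]), 'axoff': np.float64(-0.4), 'n': 44}
top now {'line': np.float64(-80.91), 'fromaxis': np.float64(-81.24), 'c': array([491.9, 133.6]), 'axoff': np.float64(0.3), 'n': 35}
side blue 196 mid [ 428. -144.] topz 97.7 lane xy [-111.6    3.4]
side orange 245 mid [ 537.2 -127.9] topz 97.3 lane xy [-1.3  0.4]
side green 186 mid [ 646.2 -102.1] topz 96.9 lane xy [110.6   6.9]
top blue 98 mid [ 426.3 -144.5] topz 97.7 lane xy [-113.4    3.1]
top orange 50 mid [ 535.5 -128.2] topz 96.9 lane xy [-2.9  0.3]
top green 100 mid [ 643.9 -102.6] topz 96.5 lane xy [108.2   6.8]
side jar 0.48 [232.7 116.2]
side lens_case 0.73 [392.5 367.5]
top jar 0.6 [191.2 211.6]
top lens_case 0.83 [448.6 227.1]
```

View pics/side11.png

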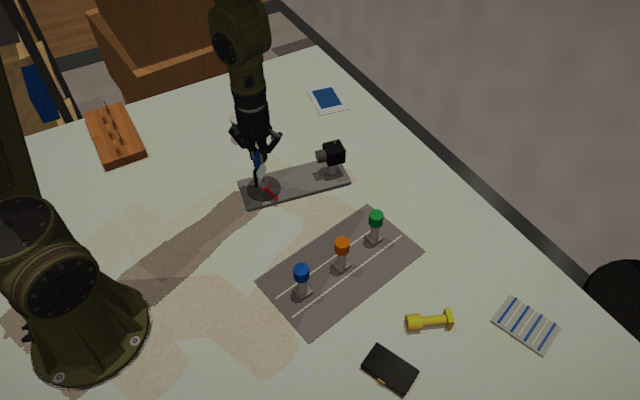

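The pointer now averages about -80.7° against -80.55° wanted. The target stands at (342,255), blue and green are unmoved, and the jar and lens case have not moved in the top view. I hand in.

```bash
python3 -c "
from workcell import bot
print(bot.close_job())"
```

```text
the job is handed in; nothing more can be done
None
```

I stood the fallen target upright in its lane and let go of it. I then turned the mirror by its blue grip and handed the job in still holding it, at about 21 s.

- **Target:** It is upright, with its head top at about 97 mm, the same as its neighbours. It sits about 1–3 mm from the mat centre along the lane and within 1 mm of the lane's middle, so it is between the lines and about midway between the blue and green posts.
- **Mirror:** The red pointer measured -80.1° to -81.2° depending on view and fitting method, averaging -80.7°. The bearing to the head was about -80.5°. The side and top views disagree by about 1°, so the aim could be off by roughly half a degree. I had no picture from the little camera, so this rests on the pointer alone.
- **Things to leave alone:** The blue and green posts read the same as before, within about 2 mm of measuring noise. In the top view the jar and lens case are within 1–2 pixels of where they started. The arm half hid the jar in the last side view, so only the top view confirms it.

The highest force I saw in the readings between moves was about 8 N at the wrist.

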